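Put the swapped night-lamp shades back on their own bases

TASK

After dusting, the three fretwork night-lamp shades were put back on one another's bases. Swap them round so that each stands on the base of its own shape (round on round, square on square, oblong on oblong), centred on it by eye and squared up with it; the bare cork mat is free for parking a shade meanwhile. Do not drop or tip a shade, and leave the mug, the spectacle case and the book where they are.

Things in the scene. Friction and masses are not known exactly. Their poses are not given: they have to be found in the camera images.
- round_handle (a point): Round shade: a low tapering drum of dark fretwork over lit parchment, 86 mm across the foot, 82 mm across its flat roof, with an upright turned handle of pale wood on the middle of the roof, 22 mm thick and 34 mm high. The shade is 110 mm high in all: the foot lies 93 mm below this point, the roof 17 mm below it. This point is the centre of the handle, half-way up it, on the shade's axis; z up. About 0.13 to 0.25 kg. Its yaw does not matter.
- square_handle (a point): Square shade of the same make: a box 78 x 78 mm with a flat roof 82 x 82 mm and a square handle of pale wood 22 x 22 mm, 34 mm high, on the middle of the roof. 118 mm high in all: the foot lies 101 mm below this point, the roof 17 mm below it. This point is the centre of the handle, half-way up it; x and y run square to the sides of shade and handle, z up. About 0.13 to 0.25 kg.
- oblong_handle (a point): Oblong shade of the same make: a box 112 mm long (its x) and 62 mm wide (its y), roof 116 x 66 mm, with a bar handle of pale wood along its length on the middle of the roof: 52 mm long (x), 18 mm thick (y), 34 mm high. 102 mm high in all: the foot lies 85 mm below this point, the roof 17 mm below it. This point is the centre of the handle, half-way up it; z up. About 0.13 to 0.25 kg.
- round_base: Lamp base of the round shade: a flat round plinth of pale wood, 124 mm in diameter, 22 mm high, its top flat and level (the light disc is flush), on grip feet: it does not move. Origin: centre of its underside, on the table. At the start the square shade stands on it.
- square_base: Lamp base of the square shade: a flat square plinth of pale wood, 114 x 114 mm, 22 mm high, flat on top, does not move. Origin: centre of its underside; x and y run square to its sides. At the start the oblong shade stands on it.
- oblong_base: Lamp base of the oblong shade: a flat oblong plinth of pale wood, 156 mm long (its x), 100 mm wide (its y), 22 mm high, flat on top, does not move. Origin: centre of its underside. At the start the round shade stands on it.
- cork_mat: Bare round cork mat, 132 mm in diameter, 5 mm thick, fixed flat on the table, with nothing on it: the free spot. Origin: centre of its underside.
- mug: White mug, 72 mm in diameter, 82 mm high, with a handle to its own +y; a bystander. Origin: centre of its underside.
- case: Dark spectacle case, 155 mm (x) by 56 mm (y), 35 mm high; a bystander. Origin: centre of its underside.
- book: Small dark red hardback lying flat, 140 mm (x) by 95 mm (y), 24 mm thick; a bystander. Origin: centre of its underside.
There are look-alikes about, which are no part of the job. Leave any red look-alike of the part that bears oblong_handle alone.

How it is judged:
By the outcome, as a careful person would: the job done as asked, in the order asked, and still so for the second after the job is handed in, with the robot touching nothing.
It also fails if it takes over 112 s, if anything falls off the work surface, if the arm or the gripper's body presses on something with over 40 N, if the wrist force passes 120 N, or if a joint passes its speed limit or range.

ROBOT

A 6-joint arm with a two-finger parallel gripper is mounted at the origin on the work surface. World frame = base frame: x ahead of the robot, y to its left, z up, the work surface at z = 0. Lengths are in m, angles in rad, forces in N, time in s.
With the tool pointing down it reaches from about 0.35 to 0.975 m from the base axis. Payload 4.9 kg.
Tool frame: the origin (TCP) lies midway between the tips of the shut fingers; the grasp point (between the pads) lies 19 mm behind it; z points along the fingers, y is the line along which they close (so a half turn about z gives the same grasp; the last joint's range is limited). The gripper opens to 85 mm and grips with 20 to 120 N. Pads are 22 mm wide; open, the fingers measure 114 mm over their backs; the gripper's body (76 mm by 85 mm) begins 54 mm behind the grasp point. The pads swing forward as they close: fully open they stand 13 mm farther back than shut.
Start: joints at [-1.253, 0.053, 1.613, -0, 1.476, -0.119], TCP at [0.264, -0.566, 0.231] pointing down, gripper open.
Joint ranges: [-3.01, 3.01], [-1.01, 2.22], [0.06, 2.58], [-1.02, 4.17], [0.09, 2.62], [-3.14, 3.14]. Speed limits (rad/s): [2.57, 2.57, 3.14, 3.14, 3.14, 3.14].

INTERFACE

Orientations are given as a unit quaternion [w, x, y, z].
In Python, from plant import * gives the robot as it stands.
- The arm moves only by the tool jog_arm, never from a script. Its argument "targets" is a list of rows, each a list of 3 entries, a list of its own where there are three numbers: the shift along the tool's x, y, z in units of 25 mm (1.0 is 25 mm), then the turn, a rotation vector about the tool's x, y, z in units of 8 degrees (1.0 is 8 degrees), then the opening in per cent of the stroke, from 0 (shut) to 100 (fully open). A call has 1 to 8 rows; each row is the pose to reach, as a shift and turn from the pose commanded when the call began, along the tool's axes at that moment; what a row does not reach only later rows make up. A row lasts 1/8 s, in which the tool goes at most 62.5 mm and 10.7 degrees, less where a joint would pass 70% of its speed; a pose out of reach is approached as far as the arm can. A call with a gripper value outside its range is refused whole. The fingers move at their own pace and stop on an object; the grip force is fixed at half the most. Time passes only in rows, so rows that repeat a pose let the fingers close. It gives the time, the measured TCP pose, the force, the opening and the grip force at its end, in the units of the state.
- state(): the state, without advancing time (a new reading comes with each control period).
- grab_frame(name): name is "side" or "top"; returns (picture, depth): 400x640x3 uint8, red, green, blue; 400x640 float32, m along the optical axis (not along the pixel's ray), 0 where there is no reading.
- camera_params(name): a dict with "fovy" (degrees; the focal length in pixels is half the picture's height over the tangent of half this angle, whatever the lens; pixels are square), "cx", "cy" (the principal point, pixels), "rvec" (rotation vector, rad) and "tvec" (3), from world to camera coordinates, as OpenCV has them. Camera axes: x right, y down, z forward; pixel columns grow to the right and rows downward; lengths in m; the calibration is good to about 2 mm. A picture is of the moment at which its call begins. camera_params takes no time and is no camera call.
- job_done(): hands the job in; it is judged then, once.
The state is a dict: "time": time; "joint_pos": joint angles; "joint_vel": joint speeds; "joint_efforts": joint torques, N m; "tool_pos": TCP position; "tool_rot": TCP orientation; "contact_force": force on the tool from outside, world axes, zero at the start; "ft_torque": the same for the moment, N m; "gripper_width": opening from 0.0 (shut) to 1.0 (fully open); "grasp_force": force on a finger pad.
Only numpy, scipy, OpenCV 4.12 (cv2) and the standard library are available. Lean on these libraries where they do the work, as an engineer would, in place of code of your own. Each camera call takes 0.05 s, during which the arm holds its last target. There are 200 camera calls.

## Working session

There is one attempt and no reset: what is moved stays moved. The work goes in short steps, Python scripts to look and compute and a tool call to move; the robot and the scene stay as the last step left them, time stands still between calls to the robot, and variables do not carry over. Pictures are saved under pics/ and viewed, at most 14 in all, crops included, and the job is handed in when it is done.

Besides the shell and the picture viewer there is one more tool, called as name([rows], argument=value, ...), one row to a line, values as JSON. jog_arm: Moves the arm, as the interface text tells. Its arguments: {"type":"object","properties":{"targets":{"type":"array"}},"required":["targets"]}

```bash
mkdir -p pics; ls; cat > h.py <<'E'
from plant import *
import numpy as np, cv2
def save(n,f,img): cv2.imwrite('pics/'+f,img[:,:,::-1])
E
python3 - <<'E'
from h import *
for n in("side","top"):
    i,d=grab_frame(n); save(n,n+'0.png',i); np.savez('pics/'+n+'0.npz',i=i,d=d); print(n,camera_params(n))
print(state())
E
```

```text
pics
side {'fovy': 49.32493594134661, 'cx': 318.44256384541876, 'cy': 197.39929672360668, 'rvec': array([ 0.56862272, -2.61154085,  1.29741436]), 'tvec': array([0.41462068, 0.20283207, 0.94269772])}
top {'fovy': 55.03179618590587, 'cx': 312.44564078127155, 'cy': 202.78472474420823, 'rvec': array([ 2.15459289, -2.19045328,  0.07729568]), 'tvec': array([-0.007254  ,  0.46354305,  1.03034752])}
{'time': 0.1, 'joint_pos': array([-1.25298839e+00,  5.32990652e-02,  1.61418005e+00, -4.58817733e-06,
        1.47596820e+00, -1.18971356e-01]), 'joint_vel': array([ 0.00099497, -0.00069161, -0.00301045, -0.00189966, -0.00024769,
       -0.00026586]), 'joint_efforts': array([ 1.42716493e-03, -3.94906998e+01, -3.71363032e+01, -5.91450907e-05,
        3.91257025e-03, -1.30200925e-05]), 'tool_pos': array([ 0.26422724, -0.56577665,  0.23016689]), 'tool_rot': array([-9.22526476e-04,  9.76247144e-01,  2.16657921e-01, -9.43142885e-05]), 'contact_force': array([-0.12892056, -0.67973685, -0.85743416]), 'ft_torque': array([ 0.01024616,  0.01811819, -0.04849098]), 'grasp_force': 0.0, 'gripper_width': 1.0045130108066151}
```

View pics/side0.png

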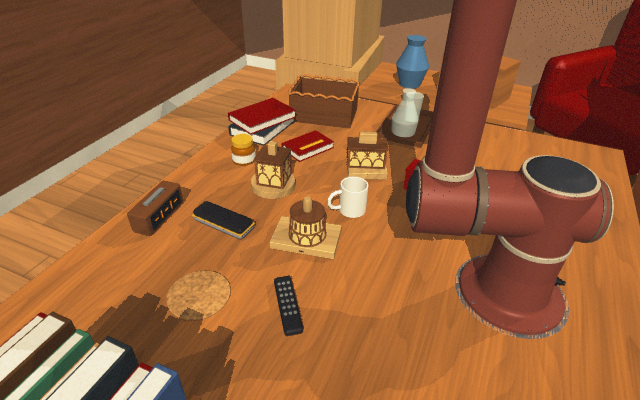

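View pics/top0.png

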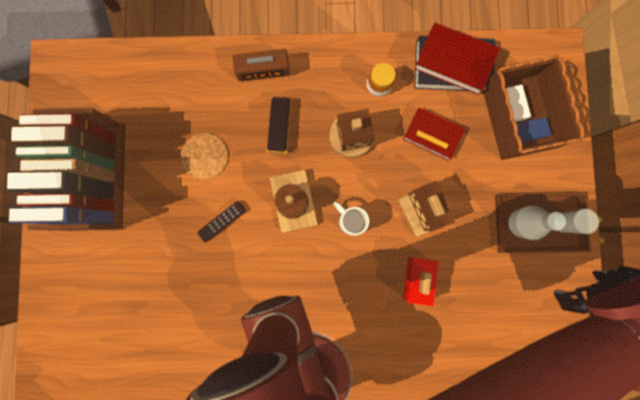

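The top view shows these candidates:

- **Oblong shade:** brown with a bar handle at (435,205), on the square base.
- **Red look-alike:** at (421,282), to be left alone.
- **Round shade:** at (292,198), on the oblong base.
- **Square shade:** at (355,130), on the round base.
- **Mat:** at (205,155). The jar at (381,77) is another round thing and no part of the job.

I choose the brown shades by their description. Next I measure them and take one close crop to check.

```bash
cat >> h.py <<'E'
def cloud(n,d):
    p=camera_params(n); f=200/np.tan(np.radians(p['fovy'])/2)
    v,u=np.mgrid[:400,:640]; R=cv2.Rodrigues(p['rvec'])[0]
    c=np.stack([(u-p['cx'])/f*d,(v-p['cy'])/f*d,d],-1)
    w=(c-p['tvec'])@R; w[d==0]=np.nan
    return w
def px(n,P):
    p=camera_params(n); f=200/np.tan(np.radians(p['fovy'])/2)
    c=cv2.Rodrigues(p['rvec'])[0]@np.array(P)+p['tvec']; return f*c[:2]/c[2]+[p['cx'],p['cy']]
def band(w,c,r,z0,z1):
    m=(np.hypot(w[...,0]-c[0],w[...,1]-c[1])<r)&(w[...,2]>z0)&(w[...,2]<z1)
    return m
E
python3 - <<'E'
from h import *
C={}
for n in("side","top"):
    C[n]=cloud(n,np.load(f'pics/{n}0.npz')['d'])
w=C['top']
print('table z',[w[v,u].round(4) for u,v in((250,250),(320,170),(160,250),(480,180))], C['side'][300,250],C['side'][180,320])
for nm,(u,v) in dict(obl=(435,205),rnd=(292,198),sq=(355,130),mat=(205,155),red=(424,282)).items():
    c=np.nanmedian(w[v-3:v+4,u-3:u+4].reshape(-1,3),0); print(nm,c.round(3))
    for n in C:
        q=C[n]; m=np.hypot(q[...,0]-c[0],q[...,1]-c[1])<.09
        z=q[m][:,2]; h,e=np.histogram(z,bins=np.arange(-.01,.16,.005)); print(n,dict(zip((e[:-1]*1000).round().astype(int).tolist(),h.tolist())))
i=np.load('pics/top0.npz')['i'][90:320,180:480]; save('',"crop0.png",cv2.resize(i,None,fx=2.6,fy=2.6,interpolation=cv2.INTER_CUBIC))
E
```

```text
table z [array([0.3371, 0.1596, 0.0017]), array([ 5.568e-01, -3.730e-02,  4.000e-04]), array([ 0.3409,  0.41  , -0.0006]), array([ 0.5207, -0.4822, -0.0008])] [ 0.49722459  0.25566351 -0.00176432] [ 0.54182506 -0.20696173 -0.00124374]
obl [ 0.444 -0.317  0.122]
side {-10: 24, -5: 431, 0: 54, 5: 56, 10: 54, 15: 189, 20: 122, 25: 60, 30: 59, 35: 61, 40: 56, 45: 57, 50: 67, 55: 51, 60: 62, 65: 53, 70: 58, 75: 49, 80: 62, 85: 361, 90: 25, 95: 25, 100: 28, 105: 27, 110: 29, 115: 38, 120: 41, 125: 0, 130: 0, 135: 0, 140: 0, 145: 0, 150: 0}
top {-10: 5, -5: 655, 0: 733, 5: 25, 10: 22, 15: 69, 20: 365, 25: 62, 30: 19, 35: 21, 40: 20, 45: 17, 50: 16, 55: 35, 60: 17, 65: 21, 70: 14, 75: 4, 80: 5, 85: 524, 90: 456, 95: 12, 100: 16, 105: 7, 110: 18, 115: 19, 120: 116, 125: 29, 130: 0, 135: 0, 140: 0, 145: 0, 150: 0}
rnd [0.467 0.034 0.129]
side {-10: 3, -5: 639, 0: 134, 5: 99, 10: 107, 15: 533, 20: 491, 25: 82, 30: 59, 35: 55, 40: 68, 45: 66, 50: 45, 55: 90, 60: 57, 65: 56, 70: 63, 75: 72, 80: 52, 85: 38, 90: 150, 95: 416, 100: 15, 105: 15, 110: 14, 115: 14, 120: 20, 125: 27, 130: 18, 135: 0, 14
[... 1253 characters left out ...]
 0, 60: 0, 65: 0, 70: 0, 75: 0, 80: 0, 85: 0, 90: 0, 95: 0, 100: 0, 105: 0, 110: 0, 115: 0, 120: 0, 125: 0, 130: 0, 135: 0, 140: 0, 145: 0, 150: 0}
red [ 0.256 -0.288  0.101]
side {-10: 9, -5: 248, 0: 17, 5: 5, 10: 8, 15: 4, 20: 6, 25: 8, 30: 6, 35: 9, 40: 4, 45: 12, 50: 7, 55: 11, 60: 33, 65: 61, 70: 0, 75: 0, 80: 0, 85: 0, 90: 1, 95: 4, 100: 0, 105: 0, 110: 0, 115: 0, 120: 0, 125: 0, 130: 0, 135: 0, 140: 0, 145: 0, 150: 0}
top {-10: 1, -5: 917, 0: 1128, 5: 55, 10: 18, 15: 14, 20: 16, 25: 16, 30: 24, 35: 28, 40: 17, 45: 16, 50: 8, 55: 1, 60: 37, 65: 807, 70: 153, 75: 14, 80: 10, 85: 10, 90: 11, 95: 40, 100: 118, 105: 5, 110: 0, 115: 0, 120: 0, 125: 0, 130: 0, 135: 0, 140: 0, 145: 0, 150: 0}
```

View pics/crop0.png

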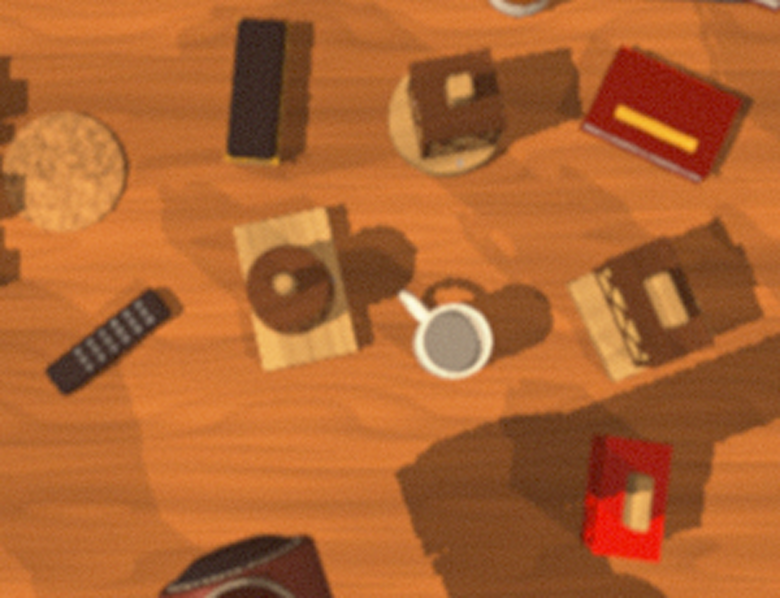

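The crop shows the brown oblong shade with its bar handle at crop (668,300), clearly distinct from the red one at (630,500). The round shade is at (285,285), the square at (458,88) and the mat at (65,170).

```bash
cat >> h.py <<'E'
def onplane(n,u,v,z):
    p=camera_params(n); f=200/np.tan(np.radians(p['fovy'])/2); R=cv2.Rodrigues(p['rvec'])[0]
    r=np.stack([(u-p['cx'])/f,(v-p['cy'])/f,np.ones_like(u,float)],-1)@R; o=-R.T@p['tvec']
    return (o+r*((z-o[2])/r[:,2])[:,None])[:,:2]
def pts(n,d,c,r,z,t=.006):
    w=cloud(n,d); m=band(w,c,r,z-t,z+t).astype(np.uint8)
    m=cv2.morphologyEx(m,cv2.MORPH_OPEN,np.ones((3,3)))
    k,l,s,_=cv2.connectedComponentsWithStats(m)
    m=np.isin(l,[i for i in range(1,k) if s[i,4]>15])
    v,u=np.nonzero(m); return onplane(n,u.astype(float),v.astype(float),z)
def rect(p):
    (x,y),(a,b),t=cv2.minAreaRect((p*1000).astype(np.float32))
    if b>a: a,b,t=b,a,t+90
    return f"c=({x:.1f},{y:.1f}) {a:.1f}x{b:.1f} long@{(t+90)%180-90:.1f}"
E
cat > m.py <<'E'
from h import *
import sys
tag=sys.argv[1]
D={n:np.load(f'pics/{n}{tag}.npz')['d'] for n in("side","top")}
def rep(nm,c,r,z,t=.006):
    P=[pts(n,D[n],c,r,z,t) for n in D]
    for n,p in zip(D,P):
        if len(p)>5: print(nm,n,len(p),rect(p))
    if all(map(len,P)): print(nm,'both',rect(np.vstack(P)))
if __name__=='__main__':
    rep('obl roof',(.444,-.317),.075,.090); rep('obl hand',(.444,-.317),.05,.124,.005)
    rep('rnd roof',(.467,.034),.06,.098); rep('rnd hand',(.467,.034),.05,.132)
    rep('sq roof',(.639,-.126),.075,.106); rep('sq hand',(.639,-.126),.07,.140)
    rep('sq base',(.444,-.305),.1,.022); rep('obl base',(.467,.034),.11,.022); rep('rnd base',(.625,-.105),.09,.022)
    i=np.load('pics/top0.npz')['i']
    rep('mug',(.43,-.12),.06,.082); rep('case',(.66,.08),.1,.035);rep('book',(.62,-.33),.1,.024)
E
python3 m.py 0
```

```text
obl roof side 407 c=(443.1,-314.6) 115.2x68.7 long@21.7
obl roof top 977 c=(445.6,-322.3) 115.7x66.6 long@21.7
obl roof both c=(444.1,-318.3) 116.0x75.6 long@21.3
obl hand side 21 c=(429.8,-319.6) 18.6x11.6 long@25.8
obl hand top 149 c=(445.9,-321.6) 51.1x18.0 long@21.5
obl hand both c=(445.0,-319.2) 51.1x23.2 long@21.5
rnd roof side 558 c=(462.8,48.8) 78.2x75.7 long@25.3
rnd roof top 739 c=(466.2,39.7) 78.8x78.7 long@-1.0
rnd roof both c=(465.4,44.0) 86.6x80.9 long@-64.4
rnd hand side 33 c=(464.3,45.8) 18.4x13.5 long@-64.6
rnd hand top 44 c=(465.4,40.9) 17.2x14.7 long@-0.7
rnd hand both c=(464.7,45.1) 22.3x18.5 long@-76.7
sq roof side 436 c=(646.3,-122.8) 84.4x82.4 long@-79.2
sq roof top 919 c=(649.8,-128.9) 82.5x82.1 long@10.3
sq roof both c=(647.8,-125.3) 90.1x84.9 long@-79.6
sq hand side 33 c=(645.1,-123.5) 20.8x19.0 long@-64.2
sq hand top 74 c=(650.6,-129.0) 20.1x19.7 long@-1.1
sq hand both c=(647.5,-126.3) 27.2x24.3 long@-76.8
sq base side 301 c=(425.7,-283.6) 111.9x43.7 long@20.9
sq base top 441 c=(425.8,-285.1) 113.3x31.8 long@23.2
sq base both c=(425.2,-283.8) 113.5x43.7 long@20.9
obl base side 1043 c=(468.3,43.3) 155.1x103.1 long@11.9
obl base top 1120 c=(470.9,37.8) 155.6x99.8 long@11.6
obl base both c=(469.6,41.3) 156.7x107.2 long@11.7
rnd base side 405 c=(639.2,-104.3) 120.8x86.2 long@31.1
rnd base top 413 c=(629.1,-106.8) 122.2x63.9 long@50.2
rnd base both c=(638.7,-105.4) 122.8x87.4 long@32.4
case side 787 c=(679.1,82.3) 150.8x51.7 long@-5.1
case top 968 c=(682.9,75.4) 148.4x51.8 long@-4.8
case both c=(680.4,78.8) 154.0x58.4 long@-5.0
book side 661 c=(648.8,-348.1) 141.8x97.9 long@63.6
book top 1690 c=(651.5,-354.4) 140.2x95.8 long@63.2
book both c=(649.8,-350.7) 145.3x102.4 long@63.3
```

```bash
cat > go.py <<'E'
# go.py x y z psi(mm,deg): shift/turn in jog units from the present pose
from h import *
import sys
from scipy.spatial.transform import Rotation as Ro
x,y,z,psi=map(float,sys.argv[1:5]); s=state(); q=s['tool_rot']
R0=Ro.from_quat([q[1],q[2],q[3],q[0]]); a=np.radians(psi)
R1=Ro.from_matrix(np.array([[np.cos(a),np.sin(a),0],[np.sin(a),-np.cos(a),0],[0,0,-1]]))
cur=np.degrees(np.arctan2(*R0.as_matrix()[[1,0],0])); print('now',(s['tool_pos']*1000).round(1),'psi',cur.round(2),'w',round(s['gripper_width'],3),'F',s['contact_force'].round(1),'t',round(s['time'],2),'j',s['joint_pos'].round(2))
print('shift',(R0.inv().apply(np.array([x,y,z])/1000-s['tool_pos'])/.025).round(2),'turn',np.degrees((R0.inv()*R1).as_rotvec()/8).round(2))
E
python3 go.py 466 43 240 25
```

```text
now [ 264.2 -565.8  230.2] psi 25.03 w 1.005 F [-0.1 -0.7 -0.9] t 0.1 j [-1.25  0.05  1.61 -0.    1.48 -0.12]
shift [ 17.61 -18.65  -0.36] turn [-0.01 -0.    0.  ]
```

jog_arm([
  [[2.2,-2.3,-0.4],[0,0,0],100],
  [[4.4,-4.6,-0.4],[0,0,0],100],
  [[6.6,-7,-0.4],[0,0,0],100],
  [[8.8,-9.3,-0.4],[0,0,0],100],
  [[11,-11.6,-0.4],[0,0,0],100],
  [[13.2,-14,-0.4],[0,0,0],100],
  [[15.4,-16.3,-0.4],[0,0,0],100],
  [[17.6,-18.65,-0.4],[0,0,0],100],
])

```text
time: 1.1
tool_pos: [0.4216, -0.0901, 0.241]
tool_rot: [0.0, 0.976, 0.216, 0.0]
contact_force: [-0.4, -0.5, -0.1]
gripper_width: 1.002
grasp_force: 0.0
```

```bash
cat > snap.py <<'E'
from h import *
import sys
for n in("side","top"):
    i,d=grab_frame(n); save(n,n+sys.argv[1]+'.png',i); np.savez(f'pics/{n}{sys.argv[1]}.npz',i=i,d=d)
E
python3 snap.py 1; python3 go.py 466 43 103 25
python3 - <<'E'
from h import *
a=[np.load(f'pics/{n}1.npz')['i'] for n in('side','top')]
save('',"c1.png",np.hstack([cv2.resize(a[0][60:300,200:440],(400,400)),cv2.resize(a[1][100:300,200:400],(400,400))]))
E
```

```text
now [422.3 -87.  240.9] psi 25.56 w 1.002 F [ 0.6 -0.7 -0.1] t 1.2 j [-0.38 -0.45  2.03  0.    1.56  0.75]
shift [ 3.82 -3.93  5.53] turn [-0.01 -0.01  0.07]
```

View pics/c1.png

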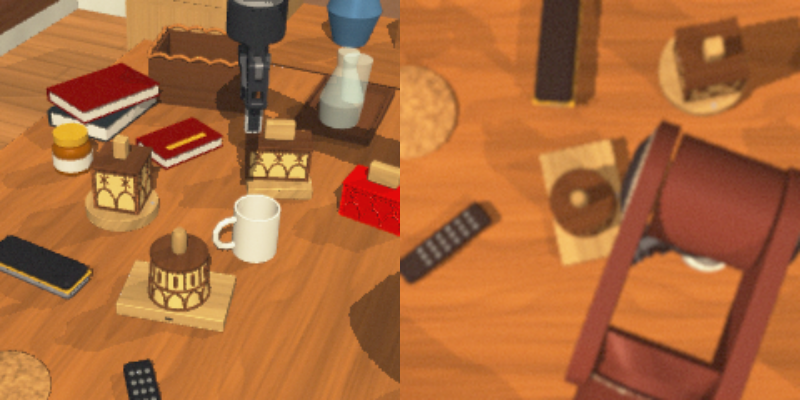

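The side view shows the gripper short of the round shade at crop (253,120), with everything undisturbed. The top view is blocked by the wrist, so I carry on to above the handle.

jog_arm([
  [[1.9,-2,0],[0,0,0],60],
  [[3.8,-3.9,0],[0,0,0],60],
  [[3.8,-3.9,2],[0,0,0],60],
  [[3.8,-3.9,3],[0,0,0],60],
  [[3.8,-3.9,3],[0,0,0],60],
])

```text
time: 1.82
tool_pos: [0.4644, 0.036, 0.1633]
tool_rot: [-0.001, 0.976, 0.217, -0.003]
contact_force: [-0.3, -0.4, 0.2]
gripper_width: 0.6
grasp_force: 0.0
```

```bash
python3 snap.py 2; python3 go.py 466 43 103 25
python3 - <<'E'
from h import *
a=[np.load(f'pics/{n}2.npz')['i'] for n in('side','top')]
save('',"c2.png",np.hstack([cv2.resize(a[0][140:280,240:380],(500,500),interpolation=3),cv2.resize(a[1][150:250,240:340],(300,300))[:,:,:].repeat(1,0) if 0 else cv2.resize(a[1][150:317,240:340],(300,500))]))
print(px('side',state()['tool_pos']))
E
```

```text
now [466.7  35.7 167. ] psi 24.97 w 0.599 F [-0.1 -0.6  0.1] t 1.93 j [-0.08 -0.29  2.04 -0.    1.4   1.05]
shift [ 0.1  -0.28  2.56] turn [ 0. -0. -0.]
[307.96561994 183.11052643]
```

View pics/c2.png

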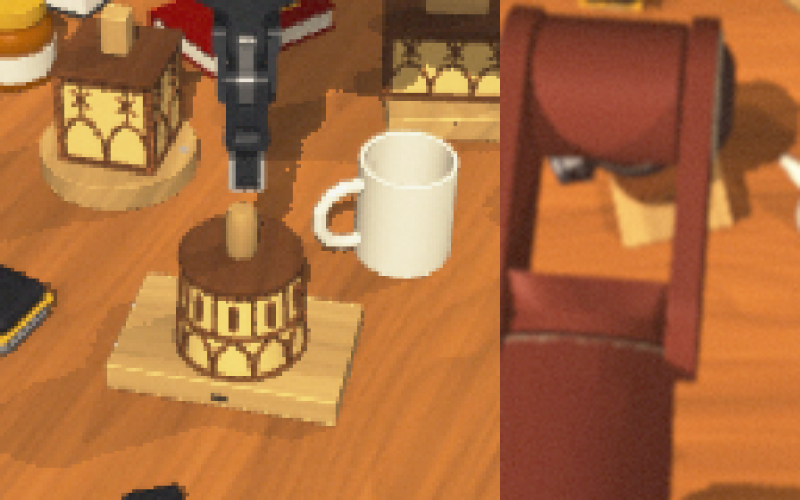

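The side crop shows the fingertips at (246,190), just behind and above the round handle at (241,205). That matches the side projection of the TCP to within a pixel. I go down and grip.

jog_arm([
  [[0.1,-0.3,0],[0,0,0],60],
  [[0.1,-0.3,1.2],[0,0,0],60],
  [[0.1,-0.3,2.5],[0,0,0],60],
  [[0.1,-0.3,2.5],[0,0,0],60],
  [[0.1,-0.3,2.5],[0,0,0],0],
  [[0.1,-0.3,2.5],[0,0,0],0],
  [[0.1,-0.3,2.5],[0,0,0],0],
  [[0.1,-0.3,2.5],[0,0,0],0],
])

```text
time: 2.92
tool_pos: [0.4672, 0.0439, 0.1059]
tool_rot: [0.001, 0.976, 0.217, 0.002]
contact_force: [0.5, -0.9, 5.8]
gripper_width: 0.23
grasp_force: 58.8
```

```bash
python3 snap.py 3; python3 go.py 466 43 103 25; python3 - <<'E'
from m import *
E
python3 - <<'E'
import sys; sys.argv=['m','3']
from m import *
print(state()['grasp_force']); rep('rnd roof',(.467,.034),.06,.098); rep('mat',(.604,.285),.09,.005,.002); 
i=np.load('pics/top0.npz')['i'][130:180,175:235]; print(i[25,30],i[25,5],i[5,30])
E
```

```text
now [467.1  43.9 105.9] psi 25.02 w 0.231 F [ 0.7 -1.7  5.3] t 3.02 j [-0.06 -0.22  2.09 -0.    1.27  1.07]
shift [-0.06  0.01  0.12] turn [ 0.02 -0.02  0.  ]
58.812501284410246
rnd roof side 528 c=(461.0,50.5) 79.2x77.6 long@31.5
rnd roof top 87 c=(435.7,46.3) 35.4x17.7 long@89.3
rnd roof both c=(461.0,50.5) 79.2x77.6 long@31.5
mat side 41 c=(593.6,324.3) 84.5x11.5 long@-0.9
mat top 220 c=(591.8,279.3) 105.7x90.2 long@-79.6
mat both c=(592.6,281.6) 105.4x94.2 long@-83.9
[223 147  75] [133  80  39] [203 133  72]Traceback (most recent call last):
  File "<stdin>", line 1, in <module>
  File "m.py", line 3, in <module>
    tag=sys.argv[1]
        ~~~~~~~~^^^
IndexError: list index out of range
```

```bash
python3 -c "
from h import *
print(onplane('top',np.array([205.]),np.array([155.4]),.005), state()['contact_force'])"; python3 go.py 603 283 190 25;python3 go.py 603 283 90 25
```

```text
[[0.60337112 0.28515576]] [ 0.7271587  -1.72401294  5.31041495]
now [467.1  43.9 105.9] psi 25.02 w 0.231 F [ 0.7 -1.7  5.3] t 3.02 j [-0.06 -0.22  2.09 -0.    1.27  1.07]
shift [ 8.98 -6.36 -3.35] turn [ 0.02 -0.02  0.  ]
now [467.1  43.9 105.9] psi 25.02 w 0.231 F [ 0.7 -1.7  5.3] t 3.02 j [-0.06 -0.22  2.09 -0.    1.27  1.07]
shift [ 8.97 -6.37  0.65] turn [ 0.02 -0.02  0.  ]
```

jog_arm([
  [[0,0,-0.8],[0,0,0],0],
  [[0,0,-2],[0,0,0],0],
  [[0.5,-0.4,-3.4],[0,0,0],0],
  [[2,-1.5,-3.4],[0,0,0],0],
  [[3.8,-2.7,-3.4],[0,0,0],0],
  [[5.6,-4,-3.4],[0,0,0],0],
  [[7.4,-5.2,-3.4],[0,0,0],0],
  [[8.6,-6.1,-3.4],[0,0,0],0],
])

```text
time: 4.03
tool_pos: [0.596, 0.2753, 0.1877]
tool_rot: [-0.0, 0.976, 0.217, -0.001]
contact_force: [0.7, -1.0, -1.9]
gripper_width: 0.232
grasp_force: 58.9
```

jog_arm([
  [[0.3,-0.3,0],[0,0,0],0],
  [[0.4,-0.3,0],[0,0,0],0],
  [[0.4,-0.3,0],[0,0,0],0],
])

```text
time: 4.4
tool_pos: [0.6013, 0.2834, 0.1885]
tool_rot: [0.0, 0.976, 0.216, -0.0]
contact_force: [0.0, -0.1, -1.3]
gripper_width: 0.228
grasp_force: 59.0
```

```bash
python3 snap.py 4; python3 go.py 603 285 90 25
python3 - <<'E'
from h import *
a=[np.load(f'pics/{n}4.npz')['i'] for n in('side','top')]
save('',"c4.png",np.hstack([cv2.resize(a[0][150:350,100:300],(400,400)),cv2.resize(a[1][60:260,130:330],(400,400))]))
E
```

```text
now [601.4 283.3 188.9] psi 24.97 w 0.232 F [ 0.5 -0.2 -1.8] t 4.5 j [ 0.33  0.17  1.55 -0.    1.41  1.46]
shift [ 0.09 -0.03  3.95] turn [ 0.  0. -0.]
```

View pics/c4.png

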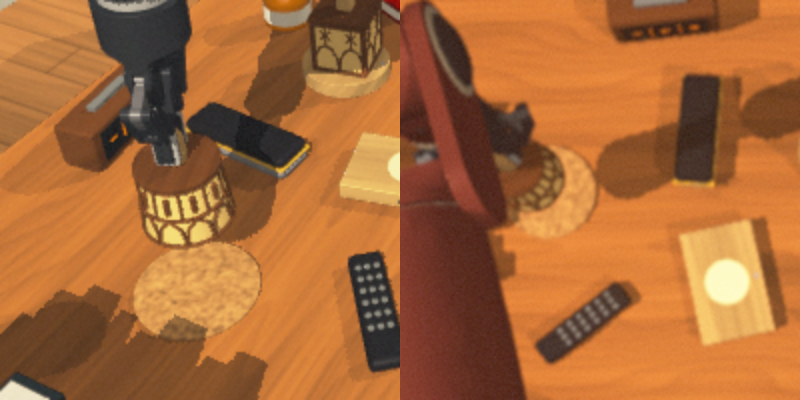

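The shade hangs level from the gripper at crop (185,200), over the mat at (198,288). The bare oblong base is now fully visible in the top view. I lower it.

jog_arm([
  [[0.05,0,1.5],[0,0,0],0],
  [[0.05,0,2.8],[0,0,0],0],
  [[0.05,0,3.5],[0,0,0],0],
  [[0.05,0,3.8],[0,0,0],0],
  [[0.05,0,3.9],[0,0,0],0],
  [[0.05,0,4],[0,0,0],0],
  [[0.05,0,4],[0,0,0],0],
])

```text
time: 5.38
tool_pos: [0.6033, 0.2851, 0.0897]
tool_rot: [-0.0, 0.976, 0.217, 0.001]
contact_force: [0.6, -0.5, -1.2]
gripper_width: 0.234
grasp_force: 59.0
```

jog_arm([
  [[0,0,0.03],[0,0,0],0],
  [[0,0,0.06],[0,0,0],0],
  [[0,0,0.06],[0,0,0],0],
])

```text
time: 5.75
tool_pos: [0.6037, 0.285, 0.0889]
tool_rot: [0.0, 0.976, 0.217, 0.001]
contact_force: [-1.1, -1.5, 6.5]
gripper_width: 0.227
grasp_force: 59.5
```

jog_arm([
  [[0,0,0],[0,0,0],60],
  [[0,0,0],[0,0,0],60],
  [[0,0,0],[0,0,0],60],
  [[0,0,-0.5],[0,0,0],60],
  [[0,0,-2],[0,0,0],60],
  [[0,0,-4],[0,0,0],60],
  [[0,0,-4.8],[0,0,0],60],
  [[0,0,-4.8],[0,0,0],60],
])

```text
time: 6.75
tool_pos: [0.6038, 0.2853, 0.2097]
tool_rot: [-0.0, 0.976, 0.217, 0.002]
contact_force: [-0.3, -0.1, -0.5]
gripper_width: 0.603
grasp_force: 0.0
```

```bash
python3 go.py 445.5 -321 220 21.6
```

```text
now [603.8 285.3 209.7] psi 25.03 w 0.603 F [-0.3 -0.1 -0.5] t 6.75 j [0.33 0.16 1.53 0.   1.44 1.46]
shift [-16.    19.3   -0.47] turn [ 0.   -0.03  0.43]
```

jog_arm([
  [[-1.3,1.6,-0.4],[0,0,0],60],
  [[-2.8,3.4,-0.4],[0,0,0.1],60],
  [[-4.4,5.2,-0.4],[0,0,0.2],60],
  [[-6,7,-0.4],[0,0,0.3],60],
  [[-8,9.2,-0.4],[0,0,0.4],60],
  [[-9.6,11.4,-0.4],[0,0,0.4],60],
  [[-11.2,13.4,-0.4],[0,0,0.4],60],
  [[-12.8,15.4,-0.4],[0,0,0.4],60],
])

```text
time: 7.75
tool_pos: [0.4785, -0.1807, 0.2143]
tool_rot: [-0.001, 0.982, 0.189, -0.002]
contact_force: [0.3, -0.4, 0.6]
gripper_width: 0.599
grasp_force: 0.0
```

jog_arm([
  [[-1.6,1.9,0],[0,0,0],60],
  [[-3.2,3.9,0],[0,0,0],60],
  [[-3.2,3.9,0],[0,0,0],60],
  [[-3.2,3.9,0],[0,0,0],60],
])

```text
time: 8.25
tool_pos: [0.4417, -0.299, 0.215]
tool_rot: [-0.002, 0.982, 0.189, -0.001]
contact_force: [-0.3, 0.4, -0.3]
gripper_width: 0.604
grasp_force: 0.0
```

```bash
python3 go.py 445.5 -321 97 21.6
```

```text
now [ 441.7 -299.   215. ] psi 21.78 w 0.604 F [-0.3  0.4 -0.3] t 8.25 j [-0.73 -0.15  1.84  0.    1.46  0.46]
shift [-0.18  0.89  4.72] turn [-0.03  0.01  0.02]
```

jog_arm([
  [[-0.2,0.9,0],[0,0,0],60],
  [[-0.2,0.9,1.2],[0,0,0],60],
  [[-0.2,0.9,2.2],[0,0,0],60],
  [[-0.2,0.9,2.2],[0,0,0],60],
])

```text
time: 8.75
tool_pos: [0.4453, -0.3195, 0.1588]
tool_rot: [-0.003, 0.982, 0.191, -0.002]
contact_force: [0.9, 0.5, 0.6]
gripper_width: 0.598
grasp_force: 0.0
```

```bash
python3 snap.py 5; python3 go.py 445.5 -321 97 21.6
python3 - <<'E'
import sys; sys.argv=['m','5']
from m import *
rep('obl base',(.470,.04),.11,.022); rep('rnd roof',(.604,.285),.06,.081); rep('rnd hand',(.604,.285),.04,.115)
a=[np.load(f'pics/{n}5.npz')['i'] for n in('side','top')]
save('',"c5.png",np.hstack([cv2.resize(a[0][80:220,290:430],(400,400),interpolation=3),cv2.resize(a[1][120:280,180:340],(400,400))]))
E
```

```text
now [ 446.7 -321.4  162.4] psi 21.94 w 0.603 F [0.2 0.1 0. ] t 8.85 j [-0.76 -0.07  1.85  0.    1.36  0.43]
shift [-0.04 -0.03  2.61] turn [-0.    0.    0.04]
obl base side 1842 c=(468.1,43.2) 155.4x103.2 long@11.7
obl base top 2065 c=(470.9,37.7) 155.7x99.8 long@11.6
obl base both c=(469.4,41.4) 157.2x107.3 long@11.7
rnd roof side 835 c=(596.7,287.9) 80.8x79.6 long@47.3
rnd roof top 677 c=(601.8,281.3) 80.0x78.8 long@0.3
rnd roof both c=(599.1,285.3) 87.1x81.4 long@-45.1
rnd hand side 59 c=(597.8,287.1) 20.0x17.1 long@-53.4
rnd hand top 55 c=(600.5,282.0) 18.2x17.7 long@0.5
rnd hand both c=(599.5,284.1) 25.9x19.7 long@-64.7
```

View pics/c5.png

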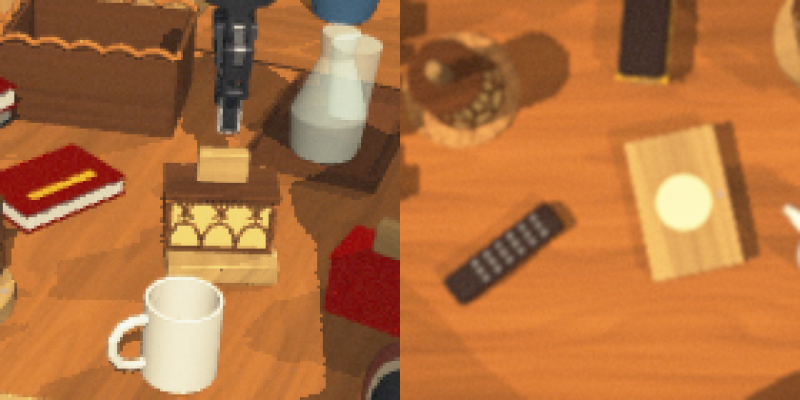

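The side crop shows the gripper tip at (229,130), over the oblong bar handle at (223,165). The round shade stands on the mat at (440,90). I go down and grip.

jog_arm([
  [[-0.05,0,1.2],[0,0,0],60],
  [[-0.05,-0.05,2.2],[0,0,0],60],
  [[-0.05,-0.05,2.6],[0,0,0],60],
  [[-0.05,-0.05,2.6],[0,0,0],60],
  [[-0.05,-0.05,2.6],[0,0,0],0],
  [[-0.05,-0.05,2.6],[0,0,0],0],
  [[-0.05,-0.05,2.6],[0,0,0],0],
  [[-0.05,-0.05,2.6],[0,0,0],0],
])

```text
time: 9.85
tool_pos: [0.4453, -0.3226, 0.0987]
tool_rot: [0.001, 0.982, 0.189, 0.001]
contact_force: [-0.6, -0.7, 6.1]
gripper_width: 0.201
grasp_force: 59.7
```

```bash
python3 go.py 470 39.5 230 11.7;  python3 go.py 446 -321 230 21.6
python3 snap.py 6; python3 - <<'E'
import sys; sys.argv=['m','6']
from m import *
rep('obl roof',(.444,-.317),.075,.090); print(state()['grasp_force'],px('side',[.445,-.321,.097]),px('side',[.445,-.321,.162]),px('side',np.array([.445,-.321,.097])+[.0093,.0037,0]))
E
```

```text
now [ 445.3 -322.6   98.7] psi 21.82 w 0.201 F [-0.6 -0.7  6.1] t 9.85 j [-0.76 -0.01  1.9   0.    1.24  0.43]
shift [  6.31 -13.07  -5.27] turn [ 0.02 -0.01  1.27]
now [ 445.3 -322.6   98.7] psi 21.82 w 0.201 F [-0.6 -0.7  6.1] t 9.85 j [-0.76 -0.01  1.9   0.    1.24  0.43]
shift [ 0.06 -0.04 -5.25] turn [ 0.02 -0.01  0.03]
obl roof side 392 c=(442.0,-315.1) 112.2x69.4 long@21.3
obl roof top 370 c=(477.0,-308.7) 66.5x47.3 long@-68.4
obl roof both c=(444.4,-316.3) 114.6x74.4 long@20.2
59.71526563167572 [367.28286899 139.93244103] [369.25153773 119.61401493] [363.81327972 139.80906542]
```

jog_arm([
  [[0,0,-0.8],[0,0,0],0],
  [[0,0,-2.2],[0,0,0],0],
  [[0,0,-4],[0,0,0],0],
  [[0.4,-0.8,-5.2],[0,0,0],0],
  [[1.3,-2.6,-5.2],[0,0,0.3],0],
  [[2.3,-4.7,-5.2],[0,0,0.6],0],
  [[3.3,-6.8,-5.2],[0,0,0.9],0],
  [[4.3,-8.9,-5.2],[0,0,1.2],0],
])

```text
time: 10.95
tool_pos: [0.4611, -0.0735, 0.2277]
tool_rot: [-0.0, 0.994, 0.106, 0.0]
contact_force: [0.8, 0.1, -2.3]
gripper_width: 0.201
grasp_force: 58.9
```

```bash
python3 go.py 470 39.5 170 11.7
```

```text
now [461.1 -73.5 227.7] psi 12.11 w 0.201 F [ 0.8  0.1 -2.3] t 10.95 j [-0.32 -0.34  1.97  0.    1.51  1.04]
shift [ 1.3  -4.34  2.31] turn [-0.   -0.    0.05]
```

jog_arm([
  [[0.5,-1.7,0],[0,0,0.05],0],
  [[1,-3.2,0],[0,0,0.05],0],
  [[1.3,-4.1,0],[0,0,0.05],0],
  [[1.3,-4.35,0.5],[0,0,0.05],0],
  [[1.3,-4.35,1.5],[0,0,0.05],0],
  [[1.3,-4.35,2.3],[0,0,0.05],0],
  [[1.3,-4.35,3.6],[0,0,0.05],0],
  [[1.3,-4.35,3.6],[0,0,0.05],0],
])

```text
time: 11.95
tool_pos: [0.4674, 0.0373, 0.1336]
tool_rot: [-0.001, 0.995, 0.103, -0.004]
contact_force: [-0.3, -0.5, -1.5]
gripper_width: 0.195
grasp_force: 58.8
```

```bash
python3 go.py 470 39.5 98.7 11.7
python3 snap.py 7; python3 - <<'E'
import sys; sys.argv=['m','7']
from m import *
z0=state()['tool_pos'][2]-.0987
print(z0); rep('obl roof',(.467,.04),.08,.090+z0); rep('obl base',(.470,.04),.11,.022)
a=[np.load(f'pics/{n}7.npz')['i'] for n in('side','top')]
save('',"c7.png",np.hstack([cv2.resize(a[0][160:280,250:370],(480,480),interpolation=3),cv2.resize(a[1][130:280,240:340],(320,480))]))
E
```

```text
now [467.4  37.3 133.6] psi 11.77 w 0.195 F [-0.3 -0.5 -1.5] t 11.95 j [-0.08 -0.25  2.06 -0.    1.34  1.29]
shift [ 0.13 -0.06  1.4 ] turn [-0.01  0.05  0.01]
0.03872832585609155
obl roof side 119 c=(439.3,31.1) 55.0x46.6 long@8.2
obl roof top 253 c=(428.2,39.2) 46.4x36.9 long@-80.3
obl roof both c=(438.5,36.2) 55.9x55.7 long@10.8
obl base side 1265 c=(468.0,44.1) 155.6x100.7 long@12.7
obl base top 286 c=(426.2,28.6) 99.8x63.8 long@-78.4
obl base both c=(468.7,41.4) 155.6x106.2 long@12.7
```

View pics/c7.png

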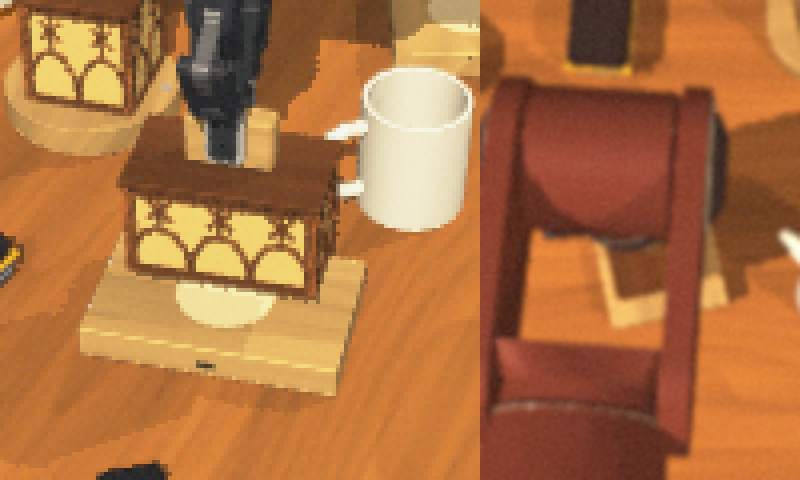

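The oblong shade hangs over the oblong base at crop (230,210), parallel to it. The finger at (224,150) grips about 2 mm off the bar's centre, which I allow for as I lower it.

jog_arm([
  [[0.2,-0.05,0.4],[0,0,0],0],
  [[0.2,-0.05,0.9],[0,0,0],0],
  [[0.2,-0.05,1.2],[0,0,0],0],
  [[0.2,-0.05,1.3],[0,0,0],0],
  [[0.2,-0.05,1.35],[0,0,0],0],
  [[0.2,-0.05,1.35],[0,0,0],0],
])

```text
time: 12.8
tool_pos: [0.4752, 0.0401, 0.1038]
tool_rot: [0.0, 0.995, 0.103, 0.0]
contact_force: [0.4, -0.1, -2.1]
gripper_width: 0.2
grasp_force: 59.0
```

```bash
python3 go.py 472 39.8 98.7 11.7
```

```text
now [475.2  40.1 103.8] psi 11.83 w 0.2 F [ 0.4 -0.1 -2.1] t 12.8 j [-0.07 -0.2   2.07  0.    1.27  1.29]
shift [-0.13 -0.02  0.2 ] turn [ 0.   -0.    0.02]
```

jog_arm([
  [[-0.1,0,0],[0,0,0.01],0],
  [[-0.12,0,0.08],[0,0,0.01],0],
  [[-0.12,-0.02,0.16],[0,0,0.01],0],
  [[-0.12,-0.02,0.2],[0,0,0.01],0],
  [[-0.12,-0.02,0.2],[0,0,0.01],0],
])

```text
time: 13.42
tool_pos: [0.472, 0.0399, 0.0988]
tool_rot: [0.0, 0.995, 0.102, -0.0]
contact_force: [-2.0, -1.0, 1.7]
gripper_width: 0.195
grasp_force: 59.2
```

Seated: the force changed sign. I release, rise, and head towards the square shade.

jog_arm([
  [[0,0,0],[0,0,0],60],
  [[0,0,0],[0,0,0],60],
  [[0,0,0],[0,0,0],60],
  [[0,0,-0.6],[0,0,0],60],
  [[0,0,-2.2],[0,0,0],60],
  [[0,0,-4.2],[0,0,0],60],
  [[0,0,-5],[0,0,0],60],
  [[0,0,-5],[0,0,0],60],
])

```text
time: 14.42
tool_pos: [0.473, 0.0399, 0.2257]
tool_rot: [0.0, 0.995, 0.102, 0.002]
contact_force: [-0.4, -0.0, 0.5]
gripper_width: 0.601
grasp_force: 0.0
```

```bash
python3 go.py 648.5 -127 225 10.4
```

```text
now [473.   39.9 225.7] psi 11.75 w 0.601 F [-0.4 -0.   0.5] t 14.43 j [-0.07 -0.32  1.96  0.    1.5   1.29]
shift [5.51 7.96 0.06] turn [ 0.01 -0.03  0.17]
```

jog_arm([
  [[1,1.4,0],[0,0,0.17],60],
  [[2.3,3.3,0],[0,0,0.17],60],
  [[3.6,5.2,0],[0,0,0.17],60],
  [[4.9,7,0],[0,0,0.17],60],
  [[5.5,7.95,0],[0,0,0.17],60],
  [[5.5,7.95,0.8],[0,0,0.17],60],
  [[5.5,7.95,2],[0,0,0.17],60],
  [[5.5,7.95,2],[0,0,0.17],60],
])

```text
time: 15.42
tool_pos: [0.6431, -0.1247, 0.1671]
tool_rot: [-0.002, 0.996, 0.091, -0.005]
contact_force: [0.1, 0.1, -0.4]
gripper_width: 0.601
grasp_force: 0.0
```

```bash
python3 go.py 648.5 -127 113 10.4
python3 snap.py 8; python3 - <<'E'
import sys; sys.argv=['m','8']
from m import *
rep('obl roof',(.470,.04),.08,.090); rep('obl base',(.470,.04),.11,.022);rep('sq base',(.444,-.316),.1,.022); rep('rnd base',(.64,-.11),.09,.022)
a=[np.load(f'pics/{n}8.npz')['i'] for n in('side','top')]
save('',"c8.png",np.hstack([cv2.resize(a[0][120:280,220:380],(480,480),interpolation=3),cv2.resize(a[1][130:280,240:340],(320,480))]))
E
```

```text
now [ 643.1 -124.7  167.1] psi 10.42 w 0.601 F [ 0.1  0.1 -0.4] t 15.43 j [-0.31  0.17  1.59  0.    1.39  1.08]
shift [0.22 0.14 2.16] turn [-0.04  0.07  0.  ]
obl roof side 751 c=(469.1,45.5) 115.9x69.6 long@11.7
obl roof top 775 c=(471.9,40.2) 115.7x65.7 long@11.6
obl roof both c=(470.2,43.8) 117.5x73.5 long@11.6
obl base side 817 c=(468.2,43.5) 155.2x101.2 long@12.1
obl base top 337 c=(470.9,37.8) 155.1x99.5 long@11.6
obl base both c=(469.4,41.1) 156.5x106.8 long@11.7
sq base side 795 c=(439.9,-316.6) 117.0x113.2 long@-66.7
sq base top 1755 c=(442.0,-323.4) 115.0x113.6 long@-66.8
sq base both c=(440.5,-319.6) 123.1x113.8 long@-67.0
rnd base side 400 c=(639.3,-104.2) 120.8x86.1 long@31.0
```

View pics/c8.png

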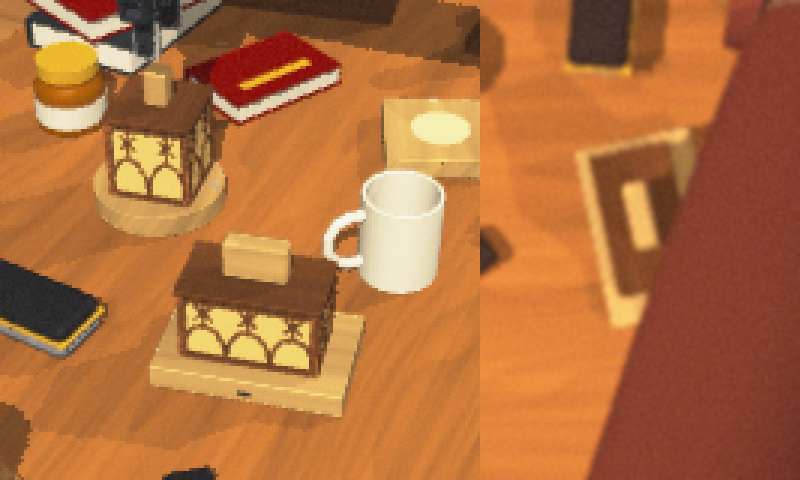

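The oblong shade stands centred and square on its base at crop (257,310), about 2 mm off. The gripper is above the square handle at (157,80), and the square base is bare at (432,135).

jog_arm([
  [[0.2,0.1,0],[0,0,0],60],
  [[0.2,0.1,1],[0,0,0],60],
  [[0.2,0.1,1.9],[0,0,0],60],
  [[0.2,0.1,2.15],[0,0,0],60],
  [[0.2,0.1,2.15],[0,0,0],60],
])

```text
time: 16.15
tool_pos: [0.6522, -0.1281, 0.1193]
tool_rot: [-0.0, 0.996, 0.091, -0.0]
contact_force: [-0.0, -0.3, 0.1]
gripper_width: 0.599
grasp_force: 0.0
```

```bash
python3 go.py 648.5 -127 114 10.4
```

```text
now [ 652.2 -128.1  119.3] psi 10.39 w 0.599 F [-0.  -0.3  0.1] t 16.15 j [-0.31  0.23  1.61  0.    1.3   1.08]
shift [-0.14 -0.07  0.21] turn [-0.    0.01 -0.  ]
```

jog_arm([
  [[-0.14,0,0.2],[0,0,0],60],
  [[-0.14,0,0.2],[0,0,0],60],
  [[-0.14,0,0.2],[0,0,0],0],
  [[-0.14,0,0.2],[0,0,0],0],
  [[-0.14,0,0.2],[0,0,0],0],
  [[-0.14,0,0.2],[0,0,0],0],
])

```text
time: 16.9
tool_pos: [0.6492, -0.129, 0.1153]
tool_rot: [0.0, 0.996, 0.091, 0.0]
contact_force: [-0.5, -0.4, 1.9]
gripper_width: 0.241
grasp_force: 59.7
```

```bash
python3 go.py 441.4 -321.4 230 23.2
```

```text
now [ 649.2 -129.   115.3] psi 10.39 w 0.241 F [-0.5 -0.4  1.9] t 16.9 j [-0.31  0.23  1.62 -0.    1.29  1.08]
shift [-9.56  6.07 -4.59] turn [ 0.  -0.  -1.6]
```

jog_arm([
  [[0,0,-0.8],[0,0,0],0],
  [[0,0,-2.2],[0,0,0],0],
  [[-0.4,0.2,-3.8],[0,0,-0.2],0],
  [[-1.8,1.1,-4.4],[0,0,-0.5],0],
  [[-3.7,2.3,-4.4],[0,0,-0.8],0],
  [[-5.6,3.5,-4.4],[0,0,-1.1],0],
  [[-7.4,4.7,-4.4],[0,0,-1.4],0],
  [[-8.9,5.6,-4.4],[0,0,-1.6],0],
])

```text
time: 17.9
tool_pos: [0.4539, -0.3078, 0.2258]
tool_rot: [0.0, 0.98, 0.201, 0.0]
contact_force: [0.7, 0.4, -1.1]
gripper_width: 0.247
grasp_force: 59.3
```

jog_arm([
  [[-0.5,0.5,0],[0,0,0],0],
  [[-0.5,0.5,0.5],[0,0,0],0],
  [[-0.5,0.5,1.5],[0,0,0],0],
  [[-0.5,0.5,2.4],[0,0,0],0],
  [[-0.5,0.5,2.8],[0,0,0],0],
  [[-0.5,0.5,2.8],[0,0,0],0],
  [[-0.5,0.5,2.8],[0,0,0],0],
])

```text
time: 18.77
tool_pos: [0.4496, -0.3232, 0.1558]
tool_rot: [0.001, 0.98, 0.201, 0.001]
contact_force: [0.3, 0.3, -1.3]
gripper_width: 0.247
grasp_force: 59.2
```

```bash
python3 go.py 441.4 -321.4 115.3 23.2
python3 snap.py 9; python3 - <<'E'
import sys; sys.argv=['m','9']
from m import *
z0=state()['tool_pos'][2]-.1153
rep('sq roof',(.442,-.32),.07,.106+z0); rep('rnd base',(.635,-.115),.09,.022); rep('sq base',(.44,-.32),.1,.022)
a=[np.load(f'pics/{n}9.npz')['i'] for n in('side','top')]
save('',"c9.png",np.hstack([cv2.resize(a[0][80:200,310:430],(480,480),interpolation=3),cv2.resize(a[1][130:280,380:480],(320,480))]))
E
```

```text
now [ 449.6 -323.2  155.8] psi 23.22 w 0.247 F [ 0.3  0.3 -1.3] t 18.77 j [-0.76 -0.06  1.85  0.    1.35  0.41]
shift [-0.27 -0.2   1.62] turn [ 0.01 -0.01  0.  ]
sq roof side 361 c=(446.9,-313.8) 85.4x80.4 long@-69.4
sq roof top 340 c=(473.9,-311.0) 81.1x30.9 long@-65.6
sq roof both c=(448.8,-315.7) 91.1x81.0 long@-67.3
rnd base side 903 c=(649.1,-119.2) 121.6x121.0 long@-64.5
rnd base top 1534 c=(651.0,-125.9) 121.1x118.9 long@-1.2
rnd base both c=(650.3,-122.8) 129.1x122.8 long@-64.6
sq base side 632 c=(439.3,-315.0) 114.4x110.3 long@21.6
sq base top 427 c=(453.2,-314.2) 106.7x85.9 long@-66.8
sq base both c=(439.7,-315.6) 114.7x111.8 long@21.6
```

View pics/c9.png

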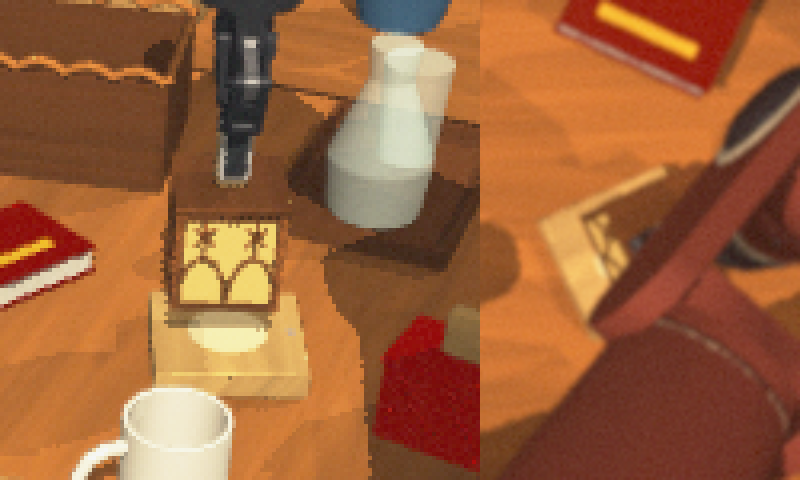

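The square shade hangs over the square base at crop (232,260), with its sides parallel to it. The gripper finger at (233,165) is centred on the handle. I correct the last few millimetres and lower it.

```bash
python3 go.py 441.8 -323 115.3 23.2
```

```text
now [ 449.5 -323.5  156.1] psi 23.2 w 0.247 F [-0.1  0.1 -2. ] t 18.88 j [-0.76 -0.06  1.85  0.    1.35  0.41]
shift [-0.28 -0.14  1.63] turn [ 0.01 -0.01 -0.  ]
```

jog_arm([
  [[-0.28,-0.14,0.3],[0,0,0],0],
  [[-0.28,-0.14,0.8],[0,0,0],0],
  [[-0.28,-0.14,1.2],[0,0,0],0],
  [[-0.28,-0.14,1.4],[0,0,0],0],
  [[-0.28,-0.14,1.45],[0,0,0],0],
  [[-0.28,-0.14,1.45],[0,0,0],0],
])

```text
time: 19.62
tool_pos: [0.4412, -0.3227, 0.1186]
tool_rot: [0.0, 0.98, 0.201, 0.0]
contact_force: [0.4, 0.5, -1.1]
gripper_width: 0.241
grasp_force: 59.3
```

```bash
python3 go.py 441.8 -323 115.3 23.2
```

```text
now [ 441.2 -322.7  118.6] psi 23.19 w 0.241 F [ 0.4  0.5 -1.1] t 19.62 j [-0.77 -0.04  1.9   0.    1.28  0.4 ]
shift [0.02 0.02 0.13] turn [ 0. -0. -0.]
```

jog_arm([
  [[0,0,0.06],[0,0,0],0],
  [[0,0,0.12],[0,0,0],0],
  [[0,0,0.14],[0,0,0],0],
  [[0,0,0.14],[0,0,0],0],
])

```text
time: 20.12
tool_pos: [0.4411, -0.3227, 0.1153]
tool_rot: [0.0, 0.98, 0.201, 0.0]
contact_force: [-0.9, 0.3, -0.3]
gripper_width: 0.244
grasp_force: 59.4
```

jog_arm([
  [[0,0,0.02],[0,0,0],0],
  [[0,0,0.03],[0,0,0],0],
])

```text
time: 20.38
tool_pos: [0.4412, -0.3229, 0.1152]
tool_rot: [0.0, 0.98, 0.201, 0.0]
contact_force: [-2.1, -0.1, 5.1]
gripper_width: 0.244
grasp_force: 60.2
```

Seated (5 N). I release and rise.

jog_arm([
  [[0,0,0],[0,0,0],60],
  [[0,0,0],[0,0,0],60],
  [[0,0,0],[0,0,0],60],
  [[0,0,-0.6],[0,0,0],60],
  [[0,0,-2.2],[0,0,0],60],
  [[0,0,-4],[0,0,0],60],
  [[0,0,-4.4],[0,0,0],60],
  [[0,0,-4.4],[0,0,0],60],
])

```text
time: 21.38
tool_pos: [0.4413, -0.323, 0.2256]
tool_rot: [0.001, 0.98, 0.201, 0.001]
contact_force: [0.6, 0.4, -1.3]
gripper_width: 0.6
grasp_force: 0.0
```

```bash
python3 go.py 602 284 225 23
```

```text
now [ 441.3 -323.   225.6] psi 23.19 w 0.6 F [ 0.6  0.4 -1.3] t 21.38 j [-0.77 -0.13  1.8   0.    1.47  0.4 ]
shift [ 1.547e+01 -1.979e+01 -1.000e-02] turn [ 0.02 -0.01  0.02]
```

jog_arm([
  [[1.2,-1.5,0],[0,0,0],60],
  [[2.6,-3.3,0],[0,0,0],60],
  [[4.1,-5.2,0],[0,0,0],60],
  [[5.6,-7.1,0],[0,0,0],60],
  [[7.1,-9,0],[0,0,0],60],
  [[8.6,-11,0],[0,0,0],60],
  [[10.1,-12.9,0],[0,0,0],60],
  [[11.6,-14.8,0],[0,0,0],60],
])

```text
time: 22.38
tool_pos: [0.561, 0.1336, 0.2219]
tool_rot: [-0.0, 0.98, 0.201, -0.002]
contact_force: [1.0, -0.6, 0.5]
gripper_width: 0.601
grasp_force: 0.0
```

```bash
python3 go.py 602 284 225 23
```

```text
now [561.  133.6 221.9] psi 23.2 w 0.601 F [ 1.  -0.6  0.5] t 22.38 j [ 0.1  -0.05  1.73 -0.    1.46  1.27]
shift [ 3.88 -4.88 -0.13] turn [-0.01  0.02  0.02]
```

jog_arm([
  [[1.5,-1.9,0],[0,0,0],60],
  [[3,-3.8,0],[0,0,0],60],
  [[3.6,-4.6,0],[0,0,0],60],
  [[3.6,-4.6,1],[0,0,0],60],
  [[3.6,-4.6,2],[0,0,0],60],
  [[3.6,-4.6,2.6],[0,0,0],60],
  [[3.6,-4.6,2.6],[0,0,0],60],
])

```text
time: 23.25
tool_pos: [0.5978, 0.2722, 0.1563]
tool_rot: [0.0, 0.98, 0.201, -0.003]
contact_force: [-0.3, -0.6, 0.6]
gripper_width: 0.605
grasp_force: 0.0
```

```bash
python3 snap.py 10; python3 go.py 602.5 284.5 89 23; python3 - <<'E'
import sys; sys.argv=['m','10']
from m import *
rep('sq roof',(.442,-.32),.07,.106); rep('rnd base',(.65,-.122),.09,.022); rep('sq base',(.44,-.32),.1,.022)
E
```

```text
now [599.5 272.7 159.6] psi 23.17 w 0.601 F [0.6 0.3 0.6] t 23.35 j [0.31 0.18 1.6  0.   1.36 1.48]
shift [ 0.29 -0.39  2.82] turn [-0.   -0.    0.02]
sq roof side 359 c=(439.8,-313.4) 82.1x81.3 long@24.5
sq roof top 958 c=(442.3,-321.6) 82.4x81.7 long@-67.0
sq roof both c=(441.0,-317.7) 90.9x82.2 long@-66.7
rnd base side 877 c=(649.2,-119.3) 121.9x120.6 long@-63.4
rnd base top 1525 c=(651.0,-125.9) 121.1x118.9 long@-1.2
rnd base both c=(649.8,-123.1) 128.7x122.6 long@-58.1
sq base side 356 c=(439.8,-315.8) 113.2x110.4 long@22.5
sq base top 610 c=(442.0,-323.0) 113.8x113.7 long@22.8
sq base both c=(440.9,-320.1) 119.3x114.5 long@-67.5
```

The square shade is within 2 mm of its base centre. Now I take the round one.

jog_arm([
  [[0.3,-0.4,0.3],[0,0,0],60],
  [[0.3,-0.4,1.3],[0,0,0],60],
  [[0.3,-0.4,2.4],[0,0,0],60],
  [[0.3,-0.4,2.75],[0,0,0],60],
  [[0.3,-0.4,2.75],[0,0,0],60],
])

```text
time: 23.98
tool_pos: [0.6023, 0.2853, 0.0904]
tool_rot: [-0.0, 0.98, 0.201, -0.0]
contact_force: [1.0, -0.0, -0.2]
gripper_width: 0.599
grasp_force: 0.0
```

```bash
python3 go.py 602.8 284.8 89 23
```

```text
now [602.3 285.3  90.4] psi 23.2 w 0.599 F [ 1.  -0.  -0.2] t 23.98 j [0.33 0.27 1.62 0.   1.26 1.5 ]
shift [0.01 0.03 0.06] turn [-0.    0.    0.02]
```

jog_arm([
  [[0,0,0],[0,0,0],0],
  [[0,0,0],[0,0,0],0],
  [[0,0,0],[0,0,0],0],
  [[0,0,0],[0,0,0],0],
  [[0,0,-0.8],[0,0,0],0],
  [[0,0,-2.4],[0,0,0],0],
  [[0,0,-4.4],[0,0,0],0],
  [[0,0,-5.4],[0,0,0],0],
])

```text
time: 24.98
tool_pos: [0.603, 0.2856, 0.2299]
tool_rot: [-0.001, 0.98, 0.201, 0.002]
contact_force: [0.6, -0.5, -1.5]
gripper_width: 0.233
grasp_force: 58.9
```

```bash
python3 go.py 650.4 -124.5 225 23
```

```text
now [603.  285.6 229.9] psi 23.2 w 0.233 F [ 0.6 -0.5 -1.5] t 24.98 j [0.33 0.15 1.51 0.   1.48 1.5 ]
shift [-4.72 15.83  0.17] turn [-0.   -0.03  0.03]
```

jog_arm([
  [[-0.4,1.2,0],[0,0,0],0],
  [[-1,3.2,0],[0,0,0],0],
  [[-1.6,5.4,0],[0,0,0],0],
  [[-2.2,7.6,0],[0,0,0],0],
  [[-2.9,9.8,0],[0,0,0],0],
  [[-3.6,12,0],[0,0,0],0],
  [[-4.2,14.2,0],[0,0,0],0],
  [[-4.6,15.5,0],[0,0,0],0],
])

```text
time: 25.98
tool_pos: [0.6488, -0.1188, 0.2257]
tool_rot: [-0.0, 0.98, 0.2, -0.0]
contact_force: [0.5, 0.7, -0.9]
gripper_width: 0.232
grasp_force: 59.0
```

jog_arm([
  [[0,0.4,0],[0,0,0],0],
  [[0,0.4,0.8],[0,0,0],0],
  [[0,0.4,2],[0,0,0],0],
  [[0,0.4,3.2],[0,0,0],0],
  [[0,0.4,3.4],[0,0,0],0],
  [[0,0.4,3.4],[0,0,0],0],
])

```text
time: 26.72
tool_pos: [0.6529, -0.1245, 0.1401]
tool_rot: [-0.0, 0.979, 0.202, -0.0]
contact_force: [0.1, -0.5, -1.9]
gripper_width: 0.226
grasp_force: 59.0
```

```bash
python3 snap.py 11; python3 go.py 650.4 -124.5 107.4 23
python3 - <<'E'
import sys; sys.argv=['m','11']
from m import *
z0=state()['tool_pos'][2]-.1074
rep('rnd roof',(.65,-.12),.06,.098+z0); rep('rnd base',(.65,-.122),.09,.022)
a=[np.load(f'pics/{n}11.npz')['i'] for n in('side','top')]
save('',"c11.png",np.hstack([cv2.resize(a[0][100:220,210:330],(480,480),interpolation=3),cv2.resize(a[1][70:220,300:400],(320,480))]))
E
```

```text
now [ 654.  -125.4  142.2] psi 23.23 w 0.23 F [-0.3  0.2 -0.5] t 26.82 j [-0.3   0.21  1.59  0.    1.34  0.86]
shift [-0.12 -0.09  1.39] turn [ 0.01 -0.01  0.03]
rnd roof side 21 c=(638.8,-111.5) 20.2x13.1 long@-61.4
rnd base side 635 c=(641.6,-108.3) 120.9x97.2 long@31.5
```

View pics/c11.png

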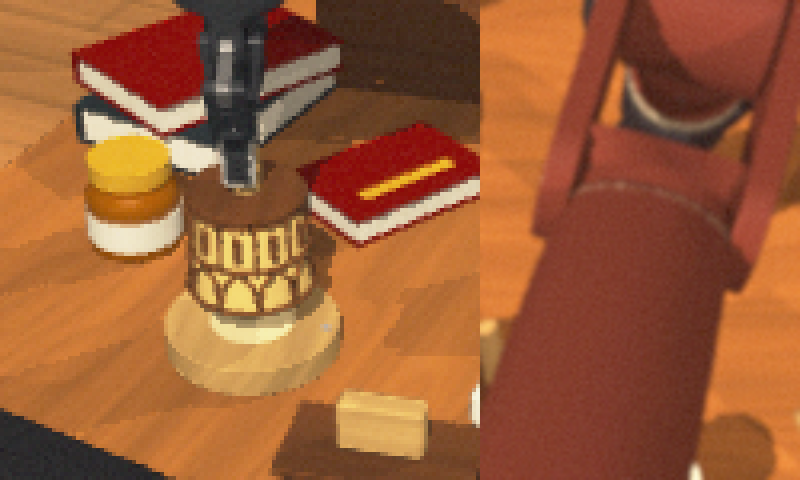

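The round shade hangs over the round base: body centre at crop x 251 against base centre x 254. The planned -3 mm shift along tool x evens that out, so I lower it.

jog_arm([
  [[-0.12,-0.06,0.3],[0,0,0],0],
  [[-0.12,-0.06,0.8],[0,0,0],0],
  [[-0.12,-0.06,1.1],[0,0,0],0],
  [[-0.12,-0.06,1.2],[0,0,0],0],
  [[-0.12,-0.06,1.25],[0,0,0],0],
  [[-0.12,-0.06,1.25],[0,0,0],0],
])

```text
time: 27.58
tool_pos: [0.6501, -0.1256, 0.1096]
tool_rot: [0.0, 0.98, 0.201, 0.0]
contact_force: [0.2, -0.9, -0.9]
gripper_width: 0.226
grasp_force: 59.0
```

```bash
python3 go.py 650.4 -124.5 107.4 23
```

```text
now [ 650.1 -125.6  109.6] psi 23.18 w 0.226 F [ 0.2 -0.9 -0.9] t 27.57 j [-0.3   0.24  1.62 -0.    1.28  0.86]
shift [ 0.03 -0.04  0.09] turn [ 0.   -0.    0.02]
```

jog_arm([
  [[0,0,0.05],[0,0,0],0],
  [[0,0,0.09],[0,0,0],0],
  [[0,0,0.11],[0,0,0],0],
  [[0,0,0.11],[0,0,0],0],
])

```text
time: 28.08
tool_pos: [0.6508, -0.1261, 0.109]
tool_rot: [0.001, 0.98, 0.201, 0.001]
contact_force: [-2.0, -0.1, 7.8]
gripper_width: 0.228
grasp_force: 59.8
```

Seated. I release, rise, and pull aside so the cameras can see.

jog_arm([
  [[0,0,0],[0,0,0],60],
  [[0,0,0],[0,0,0],60],
  [[0,0,0],[0,0,0],60],
  [[0,0,-0.6],[0,0,0],60],
  [[0,0,-2.2],[0,0,0],60],
  [[0,0,-4.2],[0,0,0],60],
  [[0,0,-5.2],[0,0,0],60],
  [[0,0,-5.2],[0,0,0],60],
])

```text
time: 29.08
tool_pos: [0.6514, -0.126, 0.2411]
tool_rot: [0.002, 0.98, 0.201, 0.003]
contact_force: [0.2, 0.3, -0.1]
gripper_width: 0.599
grasp_force: 0.0
```

jog_arm([
  [[0,-1.6,0],[0,0,0],60],
  [[0,-3.6,0],[0,0,0],60],
  [[0,-5.8,0],[0,0,0],60],
  [[-1,-8,0],[0,0,0],60],
  [[-2,-10,0],[0,0,0],60],
  [[-3,-12,0],[0,0,0],60],
  [[-4,-14,0],[0,0,0],60],
  [[-4,-14,0],[0,0,0],60],
])

```text
time: 30.08
tool_pos: [0.4172, 0.1585, 0.2347]
tool_rot: [-0.0, 0.979, 0.203, -0.001]
contact_force: [1.0, -0.4, 0.8]
gripper_width: 0.599
grasp_force: 0.0
```

```bash
python3 snap.py 12; python3 go.py 600 284 225 23
python3 - <<'E'
import sys; sys.argv=['m','12']
from m import *
rep('rnd roof',(.65,-.12),.06,.098); rep('rnd base',(.65,-.122),.09,.022); rep('sq roof',(.442,-.32),.07,.106);rep('sq base',(.44,-.32),.1,.022); rep('obl roof',(.470,.04),.08,.090); rep('obl base',(.470,.04),.11,.022)
rep('case',(.66,.08),.1,.035);rep('book',(.62,-.33),.1,.024)
a=[np.load(f'pics/{n}12.npz')['i'] for n in('side','top')]
save('',"c12.png",np.hstack([cv2.resize(a[0][90:290,220:420],(400,400),interpolation=3),cv2.resize(a[1][80:280,260:460],(400,400))]))
E
```

```text
now [419.4 156.9 235.4] psi 23.25 w 0.602 F [ 0.6 -0.1  0.7] t 30.18 j [ 0.19 -0.4   2.   -0.    1.54  1.36]
shift [ 8.64 -1.82  0.4 ] turn [0.   0.01 0.03]
rnd roof side 334 c=(644.9,-118.8) 78.2x75.6 long@27.4
rnd roof top 698 c=(647.6,-126.9) 79.5x78.6 long@88.8
rnd roof both c=(646.5,-124.3) 86.4x80.5 long@-64.4
rnd base side 404 c=(643.7,-106.0) 121.1x93.7 long@22.5
rnd base top 502 c=(641.4,-121.0) 122.6x100.4 long@63.3
rnd base both c=(644.0,-117.6) 124.8x116.6 long@52.3
sq roof side 369 c=(439.7,-313.2) 83.7x80.1 long@25.7
sq roof top 968 c=(442.3,-321.6) 82.5x81.7 long@-66.9
sq roof both c=(440.7,-317.4) 91.5x81.9 long@-66.8
sq base side 372 c=(439.2,-314.5) 114.8x111.1 long@21.1
sq base top 617 c=(441.9,-323.0) 114.3x113.6 long@-66.8
sq base both c=(440.6,-319.3) 121.6x114.0 long@-67.2
obl roof side 746 c=(469.1,45.6) 115.7x69.8 long@11.7
obl roof top 992 c=(471.9,40.1) 115.7x65.7 long@11.7
obl roof both c=(470.3,43.8) 117.3x73.7 long@11.6
obl base side 855 c=(468.2,43.1) 155.2x102.6 long@11.9
obl base top 818 c=(470.7,37.7) 155.4x99.8 long@11.6
obl base both c=(469.3,41.1) 156.7x106.7 long@11.7
case side 774 c=(678.9,82.5) 150.4x52.0 long@-5.1
case top 980 c=(682.2,75.3) 150.5x51.4 long@-5.2
case both c=(680.5,79.0) 154.3x58.1 long@-4.6
book side 142 c=(639.5,-340.1) 156.0x61.3 long@39.4
book top 1688 c=(651.5,-354.4) 140.2x95.8 long@63.2
book both c=(650.0,-351.2) 144.7x101.7 long@62.8
```

View pics/c12.png

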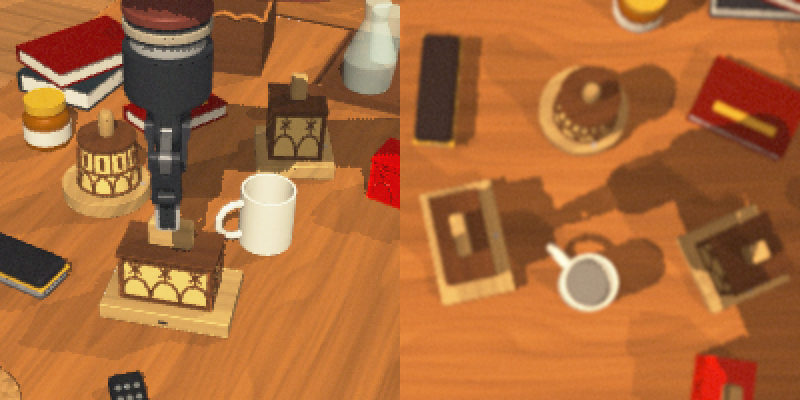

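All three shades stand upright on their own bases, in the top crop:

| Shade | Pixel | Offset from base centre |
|---|---|---|
| Round | (583,108) | 3.5 mm |
| Square | (735,258) | about 1.5 mm |
| Oblong | (467,240) | about 2.7 mm |

The yaws match within half a degree. The mug, case and book have not moved, and the gripper hangs clear. I hand in.

```bash
python3 -c "
from plant import *
print(job_done())"
```

```text
the job is handed in; nothing more can be done
None
```

The job is handed in: each of the three shades stands on the base of its own shape, centred to within about 4 mm and squared up with it, in about 30 s of the 112 s allowed.

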